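# Hold the spring clip open astride the recipe card

## Task

The dark steel spring clip is still biting on the tall recipe card. Squeeze its handles so that its jaws let go, lift it off without shifting the cards, and lower it, squeezed wide open, astride the middle of the wide, low recipe card's top edge, square to it, jaws reaching well down either side. The job finishes with you still holding it there, gaping and touching nothing, so that I can slip the shopping list in beside the card before it bites; leave the lemon, the spice jar and the tumbler alone.

Things in the scene. Friction and masses are not known exactly. Their poses are not given: they have to be found in the camera images.
- clip: Spring clip of dark sheet steel, like a big bulldog clip: 50 mm along its hinge, 83 mm high, 55 to 100 g, loose. Origin on the hinge axis, 34 mm above the jaw lips. x from jaw to jaw (squeeze direction), y along hinge and card, z from jaws up to handles; half round it is the same. At the start it bites upright on the tall card's top edge, within 20 mm of its middle, lips 22 mm below the edge.
- clip_grip (a point): Where to squeeze: midway between the clip's two handles, 34 mm above the hinge, 68 mm above the lips, 12 mm below the handle ends; axes as the clip's. Handles are plain plates 34 mm wide along y; their ends are 50 mm apart outside while it bites, about 15 mm squeezed to the stop, where they stand parallel. Fingertips may reach 20 mm below this point.
- clip_jaw (a joint): How far each jaw has turned open, rad; both turn alike. 0 biting a card (lips 3 mm apart), -0.04 shut, 0.36 squeezed to the stop (lips about 27 mm apart): about 6.8 mm per 0.1 rad. A spring shuts it: about 4 N on each handle end starts it opening, about 8 N reaches the stop. Squeezing harder against the stop (20 N or so) does no harm.
- tall_card: The tall recipe card in its block: a stiff ruled paper-white board 84 mm wide, 115 mm high and 3 mm thick, upright in the slot of an oak block on a steel foot (130 x 58 x 28 mm), 0.6 kg in all, loose. Origin under the middle of the block; x through the card's thickness, y along its width, z up. It stands left or right.
- tall_card_edge (a point): Middle of the tall card's top edge, 131 mm above the worktop; axes as the block's. Wall cupboards hang 0.59 m above the worktop from x = 0.6 m on, so lift the clip only as far as needed (30 to 40 mm clears this card); a tall cupboard closes the worktop's left end (y over 0.52 m), so come away from it before turning the gripper.
- wide_card: The wide, low recipe card in its block: the same board and block, but the card is 115 mm wide and 84 mm high. Origin and axes as for the tall card. It stands on the other side.
- wide_card_edge (a point): Middle of the wide card's top edge, 100 mm above the worktop; axes as the block's. The clip is well placed with clip_grip 48 mm straight above this point: the lips of the open clip then reach about 18 mm below the edge and its hinge stands 14 mm above it.
- lemon_mid (a point): Middle of the lemon (83 x 58 x 58 mm) that lies behind the cards; loose.
- jar_mid (a point): Middle of the spice jar with dark cap (44 mm across, 96 mm high) that stands behind the cards; loose.
- tumbler_mid (a point): Middle of the clear tumbler standing upside down (84 mm across, 93 mm high) behind the cards at the right; loose.

How it is judged:
By the outcome, as a careful person would: the job done as asked, in the order asked, and still so for the second after the job is handed in, while the arm keeps its last pose, push and grip.
It also fails if it takes over 45 s, if anything falls off the work surface, if the arm or the gripper's body presses on something with over 40 N, if the wrist force passes 120 N, or if a joint passes its speed limit or range.

## Robot

A 6-joint arm with a two-finger parallel gripper is mounted at the origin on a cart in front of the work surface, level with it; the furniture and walls round the work are solid. World frame = base frame: x ahead of the robot, y to its left, z up, the work surface at z = 0. Lengths are in mm, angles in rad, forces in N, time in s.
With the tool pointing down it reaches from about 275 to 1000 mm from the base axis. Payload 8.4 kg.
Tool frame: the origin (TCP) lies between the finger pads; the fingertips stand r.tips_ahead ahead of it and the grasp point (between the pads) lies 6 mm ahead of it (r.tips_ahead is the distance from the TCP to the fingertips, in mm); z points along the fingers, y is the line along which they close (so a half turn about z gives the same grasp; the last joint's range is limited). The gripper opens to 85 mm and grips with 20 to 120 N. Pads are 22 mm wide; open, the fingers measure 114 mm over their backs; the gripper's body (76 mm by 85 mm) begins 54 mm behind the grasp point. The pads swing forward as they close: fully open they stand 13 mm farther back than shut.
Start: joints at [-1.35, 0.353, 1.633, -0, 1.155, -0.002], TCP at [138.099, -609.554, 229.181] pointing down, gripper open.
Joint ranges: [-2.63, 2.63], [-0.92, 2.1], [0.06, 2.66], [-1.3, 4.44], [0, 2.69], [-3.02, 3.02]. Speed limits (rad/s): [2.22, 2.22, 2.79, 3.14, 3.14, 3.14].

## Interface

Orientations are given as [roll, pitch, yaw] about the fixed x, y, z axes, in that order (R = Rz(yaw) Ry(pitch) Rx(roll)).
In Python, from rig import r gives the robot as it stands.
- The arm moves only by the tool carry_out, never from a script. Its arguments are lists of equal length, an entry for each row: "delta_pos": the shift along the tool's x, y, z in m, a list of three; "rot": the turn, a rotation vector about the tool's x, y, z in degrees, a list of three. A call has 1 to 8 rows; each row is the pose to reach, as a shift and turn from the pose commanded when the call began, along the tool's axes at that moment; what a row does not reach only later rows make up. A row lasts 1/8 s, in which the tool goes at most 62.5 mm and 10.7 degrees, less where a joint would pass 70% of its speed; a pose out of reach is approached as far as the arm can. A call with a gripper value outside its range is refused whole. "claw" is the finger opening in m, from 0 to 0.0854, set as the call begins (left out, the last holds). The fingers move at their own pace and stop on an object; "grip_force" is the grip in N (left out, the last holds). Time passes only in rows, so rows that repeat a pose let the fingers close. It gives the time, the measured TCP pose, the force, the opening and the grip force at its end, in the units of the state.
- r.sense(): the state, without advancing time (a new reading comes with each control period).
- r.grab_frame(name): name is "side" or "top"; returns the picture (420x560x3 uint8, blue, green, red); there is no depth.
- r.camera_info(name): a dict with "fx", "fy", "cx", "cy" (pixels), "pose" (4x4, takes a point from camera to world coordinates). Camera axes: x right, y down, z forward; pixel columns grow to the right and rows downward; lengths in mm; the calibration is good to about 2 mm. A picture is of the moment at which its call begins. camera_info takes no time and is no camera call.
- r.sign_off(): hands the job in; it is judged then, once.
Trained networks look in the newest picture that a camera, given by its name, has taken for a name from the list of things; names that differ only in an ending like _2 or _b are one class to them, and where a whole thing is asked for, a point or a joint stands for the part that bears it (a point fixed in the world has none). Each returns a list of dicts, best first, with "p" (0 to 1); they miss things now and then, are a little off and sometimes report something else, mostly with a low value. They report only what shows in the picture. A call takes as long as a camera call.
- r.recognise(thing, camera): "box" ([left, top, right, bottom] in pixels, round what is visible of it).
- r.cut_out(thing, camera): "mask" (420x560 bool, what is visible of it) and "box" ([left, top, right, bottom] in pixels, round what is visible of it).
The state is a dict: "clock": time; "qpos": joint angles; "qvel": joint speeds; "joint_efforts": joint torques, N m; "eef_pos": TCP position; "tcp_rot": TCP orientation; "contact_force": force on the tool from outside, world axes, zero at the start; "wrist_torque": the same for the moment, N m; "opening": opening from 0.0 (shut) to 1.0 (fully open); "grasp_force": force on a finger pad.
Only numpy, scipy, OpenCV 4.12 (cv2) and the standard library are available. Lean on these libraries where they do the work, as an engineer would, in place of code of your own. Each camera call takes 0.05 s, during which the arm holds its last target. There are 200 camera calls.

## Working session

There is one attempt and no reset: what is moved stays moved. The work goes in short steps, Python scripts to look and compute and a tool call to move; the robot and the scene stay as the last step left them, time stands still between calls to the robot, and variables do not carry over. Pictures are saved under pics/ and viewed, at most 10 in all, crops included, and the job is handed in when it is done.

Besides the shell and the picture viewer there is one more tool, called after "Call:" in YAML: its name, and indented under it one key for each argument. carry_out: Moves the arm, as the interface text tells. Its arguments: {"type":"object","properties":{"delta_pos":{"type":"array","items":{"type":"array","items":{"type":"number"}}},"rot":{"type":"array","items":{"type":"array","items":{"type":"number"}}},"claw":{"type":"number"},"grip_force":{"type":"number"}},"required":["delta_pos","rot"]}

```bash
ls; mkdir -p pics; python3 - <<'E'
from rig import r
import cv2,numpy as np
print(r.sense(), r.tips_ahead)
for c in("side","top"):
    im=r.grab_frame(c); cv2.imwrite(f"pics/{c}0.png",im)
    i=r.camera_info(c); print(c,i["fx"],i["fy"],i["cx"],i["cy"],np.round(i["pose"],4).tolist())
    for t in("clip","tall_card","wide_card","lemon_mid","jar_mid","tumbler_mid"):
        print(t,[(np.round(d["box"]).tolist(),round(d["p"],2)) for d in r.recognise(t,c)][:3])
E
```

```text
pics
{'clock': 0.0, 'qpos': array([-1.35039344e+00,  3.53637410e-01,  1.63414308e+00, -4.61778418e-06,
        1.15519823e+00, -2.37908686e-03]), 'qvel': array([-0.00127514, -0.00062584,  0.0002213 ,  0.0004065 ,  0.00131205,
       -0.0011972 ]), 'joint_efforts': array([ 2.60324166e-03, -6.05242109e+01, -3.42068267e+01,  2.92411969e-04,
        9.26928129e-03, -5.13749546e-05]), 'eef_pos': array([ 137.99550863, -609.08007283,  228.46456286]), 'tcp_rot': array([-3.14020658e+00,  9.24525009e-07,  2.22783839e-01]), 'contact_force': array([0.28454295, 0.19949086, 0.09244934]), 'wrist_torque': array([0.01720404, 0.04726416, 0.01208906]), 'grasp_force': 0.0, 'opening': 1.0037442488639348} 25.0
side 409.97278611110517 409.97278611110517 283.72876023949175 215.4818446836734 [[0.9839, -0.1343, 0.118, 493.4561], [-0.1781, -0.6798, 0.7114, -675.0005], [-0.0153, -0.721, -0.6928, 745.1268], [0.0, 0.0, 0.0, 1.0]]
clip [([225.0, 232.0, 254.0, 279.0], 0.75)]
tall_card [([228.0, 271.0, 269.0, 334.0], 0.72)]
wide_card [([212.0, 176.0, 239.0, 216.0], 0.86)]
lemon_mid [([276.0, 161.0, 303.0, 186.0], 0.83)]
jar_mid []
tumbler_mid [([304.0, 311.0, 353.0, 370.0], 0.72), ([212.0, 169.0, 236.0, 220.0], 0.62)]
top 531.4092667661446 531.4092667661446 276.481113754988 212.38553056220485 [[0.0048, -0.9901, 0.1406, 437.4039], [-1.0, -0.0038, 0.0075, -20.7068], [-0.0068, -0.1406, -0.99, 1216.5554], [0.0, 0.0, 0.0, 1.0]]
clip [([331.0, 244.0, 359.0, 272.0], 0.87)]
tall_card [([317.0, 246.0, 374.0, 279.0], 0.94)]
wide_card [([160.0, 261.0, 221.0, 285.0], 0.71)]
lemon_mid [([161.0, 181.0, 189.0, 206.0], 0.84), ([314.0, 246.0, 375.0, 279.0], 0.41)]
jar_mid []
tumbler_mid [([383.0, 179.0, 427.0, 220.0], 0.94)]
```

```bash
python3 - <<'E'
import cv2,numpy as np
a=cv2.imread("pics/top0.png")[150:310,130:450]; b=cv2.imread("pics/side0.png")[140:390,170:400]
cv2.imwrite("pics/topc.png",cv2.resize(a,None,fx=2.5,fy=2.5,interpolation=2))
cv2.imwrite("pics/sidec.png",cv2.resize(b,None,fx=2.4,fy=2.4,interpolation=2))
E
```

```text
(no output)
```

View pics/topc.png

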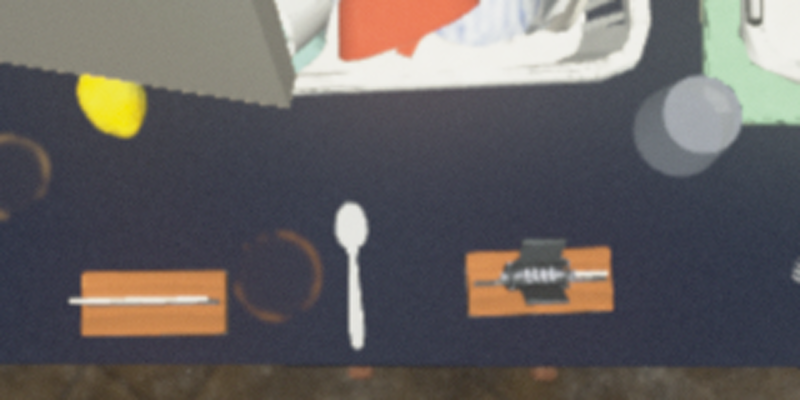

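View pics/sidec.png

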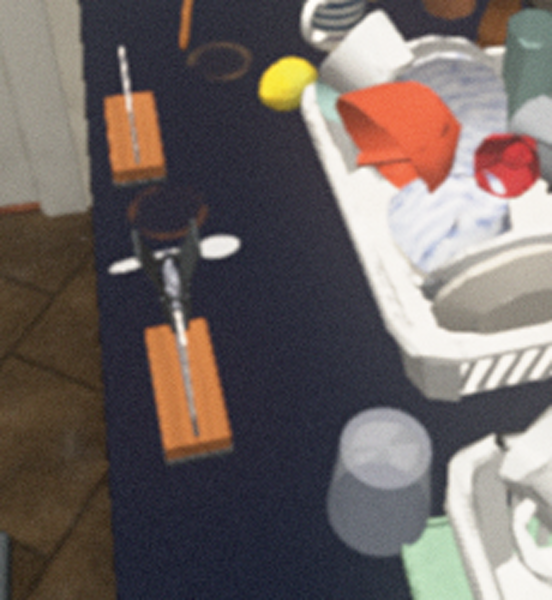

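Top crop: wide block at left (crop 82–226, 270–335; card edge 69–218 at row 300), tall block at right with the clip around (545,272), and the handle gaps along the picture's vertical. The side crop agrees: clip at (170,250), tall block in front, wide block behind. The jar is hidden.

```bash
cat > h.py <<'E'
from rig import r
import cv2,numpy as np
from scipy.spatial.transform import Rotation as R
def ray(c,uv,z):
    i=r.camera_info(c);P=np.array(i["pose"])
    uv=np.atleast_2d(uv).astype(float)
    d=np.c_[(uv[:,0]-i["cx"])/i["fx"],(uv[:,1]-i["cy"])/i["fy"],np.ones(len(uv))]@P[:3,:3].T
    return P[:3,3]+d*((z-P[2,3])/d[:,2])[:,None]
def proj(c,p):
    i=r.camera_info(c);P=np.array(i["pose"]);q=(np.atleast_2d(p)-P[:3,3])@P[:3,:3]
    return np.c_[q[:,0]/q[:,2]*i["fx"]+i["cx"],q[:,1]/q[:,2]*i["fy"]+i["cy"]]
E
python3 - <<'E'
from h import *
for c,boxes in(("top",{"wide":(150,250,230,290),"tall":(310,240,380,285)}),("side",{"wide":(205,170,245,220),"tall":(225,265,272,337)})):
    im=cv2.imread(f"pics/{c}0.png").astype(int)
    o=((im[...,2]-im[...,0])>60)
    w=(im.min(2)>120)
    for n,(l,t,rr,b) in boxes.items():
        m=np.zeros(o.shape,np.uint8); m[t:b,l:rr]=o[t:b,l:rr]
        pts=np.argwhere(m)[:,::-1].astype(np.float32)
        hull=cv2.convexHull(pts)
        W=ray(c,hull[:,0],28)
        rc=cv2.minAreaRect(W[:,:2].astype(np.float32))
        print(c,n,"block z28",np.round(rc[0],1),np.round(rc[1],1),round(rc[2],2))
        if 1:
            q=np.zeros(o.shape,bool);q[t-15:b,l-5:rr+5]=w[t-15:b,l-5:rr+5]
            p=np.argwhere(q)[:,::-1]
            print("  white",len(p),p.min(0),p.max(0),np.round(cv2.fitLine(p.astype(np.float32),cv2.DIST_HUBER,0,.01,.01).ravel(),3))
            if c=="top":
                z=100 if n=="wide" else 131
                Q=ray(c,p,z)[:,:2]; f=cv2.fitLine(Q.astype(np.float32),cv2.DIST_HUBER,0,.01,.01).ravel()
                print("  edge",np.round(Q.min(0),1),np.round(Q.max(0),1),np.round(f,3))
    for d in r.cut_out("clip",c)[:1]:
        p=np.argwhere(d["mask"])[:,::-1]; print(c,"clip",d["p"],p.min(0),p.max(0)); 
        if c=="top":
            for z in(165,177):print(np.round(ray(c,[p.min(0),p.max(0)],z),1).tolist())
E
```

```text
top wide block z28 [474.8 178.2] [ 55.4 126. ] 0.27
  white 201 [157 268] [213 271] [ 1.00000e+00 -2.00000e-02  1.86016e+02  2.69592e+02]
  edge [471.1 119.9] [477.9 237.2] [ 2.10000e-02 -1.00000e+00  4.74178e+02  1.76511e+02]
top tall block z28 [ 494.8 -165.7] [ 55.6 127.4] 2.64
  white 180 [328 255] [373 263] [ 9.99000e-01 -3.20000e-02  3.50715e+02  2.59717e+02]
  edge [ 487.9 -209.5] [ 504.2 -117.8] [ 3.90000e-02 -9.99000e-01  4.94822e+02 -1.64617e+02]
top clip 0.8 [331 245] [360 271]
[[521.9, -121.1, 165.0], [471.0, -177.5, 165.0]]
[[520.9, -119.9, 177.0], [470.6, -175.7, 177.0]]
side wide block z28 [476.7 168.4] [ 56.7 146.1] 0.76
  white 410 [200 155] [227 219] [ 3.00000e-03 -1.00000e+00  2.03000e+02  1.90853e+02]
side tall block z28 [ 496.2 -172.1] [ 56.8 136.6] 2.69
  white 223 [220 250] [250 313] [1.77000e-01 9.84000e-01 2.44173e+02 2.77432e+02]
side clip 0.61 [226 235] [252 277]
```

```bash
python3 - <<'E'
from h import *
print(np.round(ray("top",[[348.3,258.6]],189),1))
def seg(c,im,o,s,T,lines,col):
    for a,b in lines:
        p=(proj(c,[T@np.r_[a,1]][0][:3])[0]-o+.5)*s; q=(proj(c,(T@np.r_[b,1])[:3])[0]-o+.5)*s
        cv2.line(im,tuple(np.int32(p*16)),tuple(np.int32(q*16)),col,1,cv2.LINE_AA,4)
def T(x,y,z,deg):
    M=np.eye(4);M[:3,:3]=R.from_euler("z",deg,degrees=True).as_matrix();M[:3,3]=x,y,z;return M
def rect(x0,x1,y0,y1,z):
    c=[(x0,y0,z),(x1,y0,z),(x1,y1,z),(x0,y1,z)];return list(zip(c,c[1:]+c[:1]))
out=[]
for c,o,s,sz in(("top",(130,225),2.9,(265,75)),("side",(195,145),3.2,(90,200))):
    im=cv2.imread(f"pics/{c}0.png")[o[1]:o[1]+sz[1],o[0]:o[0]+sz[0]]
    im=cv2.resize(im,None,fx=s,fy=s,interpolation=2)
    o=np.array(o)
    for x,y,d,w,h in((495.2,-165.7,2.4,84,131),(475.3,178.3,.8,115,100)):
        seg(c,im,o,s,T(x,y,0,d),rect(-29,29,-65,65,28)+[((0,-w/2,h),(0,w/2,h)),((0,-w/2,28),(0,-w/2,h))],(0,255,0))
    M=T(495.2,-165.7,0,2.4)@T(0,18,143,0)
    seg(c,im,o,s,M,[((e*25,-17,46),(e*25,17,46)) for e in(-1,1)]+[((0,-25,0),(0,25,0))]+[((e*25,y,46),(e*8,y,0)) for e in(-1,1) for y in(-17,17)],(0,255,255))
    cv2.imwrite(f"pics/ov_{c}.png",im); print(im.shape)
E
```

```text
[[ 493.9 -151.8  189. ]]
(218, 768, 3)
(640, 288, 3)
```

View pics/ov_top.png

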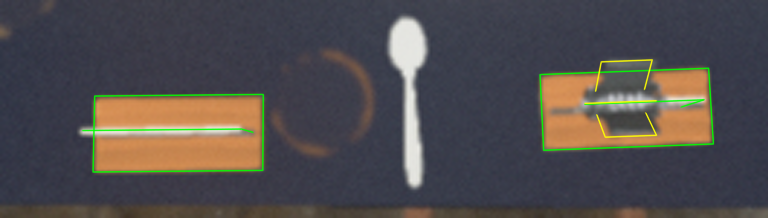

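View pics/ov_side.png

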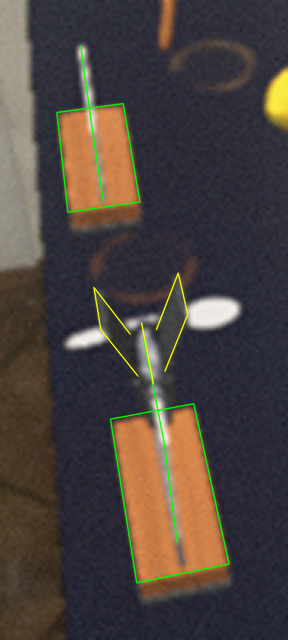

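Overlays fit: the blocks and card edges agree in both views. In the top view the clip handles are about 3 mm nearer the tall card's middle than I drew them (ov_top about 605–655), so the offset is about 15 mm. The clip is at about (494.6, -150.7) with yaw 2.4°.

```bash
cat >> h.py <<'E'
def go(x,y,z,yawdeg,show=True):
    s=r.sense(); A=R.from_euler("xyz",s["tcp_rot"]); B=R.from_euler("xyz",[180,0,yawdeg],degrees=True)
    print("dpos m",np.round(A.inv().apply(np.array([x,y,z])-s["eef_pos"])/1000,4).tolist(),"rot deg",np.round((A.inv()*B).as_rotvec(degrees=True),2).tolist())
def st():
    s=r.sense();print(s["clock"],np.round(s["eef_pos"],2),np.round(np.degrees(s["tcp_rot"]),2),np.round(s["contact_force"],2),np.round(s["wrist_torque"],2),s["grasp_force"],round(s["opening"]*85.4,2))
E
python3 -c "
from h import *
go(494.6,-150.7,260,92.4)"
```

```text
dpos m [0.4491, -0.3688, -0.0308] rot deg [0.0, 0.0, -79.64]
```

Call:
carry_out:
  delta_pos:
    - [0.03, -0.025, -0.031]
    - [0.075, -0.062, -0.031]
    - [0.12, -0.0985, -0.031]
    - [0.165, -0.1355, -0.031]
    - [0.21, -0.1725, -0.031]
    - [0.255, -0.2095, -0.031]
    - [0.3, -0.2465, -0.031]
    - [0.345, -0.2835, -0.031]
  rot:
    - [0, 0, -5]
    - [0, 0, -15]
    - [0, 0, -25]
    - [0, 0, -35]
    - [0, 0, -45]
    - [0, 0, -55]
    - [0, 0, -65]
    - [0, 0, -74]
  claw: 0.0854
  grip_force: 20

```text
clock: 1.8
eef_pos: [413.0, -255.3, 260.6]
tcp_rot: [3.141, 0.0, 1.52]
contact_force: [0.3, -0.7, -0.6]
opening: 1.001
grasp_force: 0.0
```

```bash
python3 -c "
from h import *
st();go(494.6,-150.7,260,92.4)"
```

```text
1.8 [ 412.96 -255.29  260.55] [1.7995e+02 3.0000e-02 8.7070e+01] [ 0.29 -0.68 -0.58] [-0.03 -0.01 -0.03] 0.0 85.47
dpos m [0.1086, 0.0762, 0.0006] rot deg [0.05, 0.03, -5.33]
```

Call:
carry_out:
  delta_pos:
    - [0.036, 0.0254, 0.0006]
    - [0.0724, 0.0508, 0.0006]
    - [0.1, 0.07, 0.0006]
    - [0.1086, 0.0762, 0.0006]
    - [0.1086, 0.0762, 0.0006]
    - [0.1086, 0.0762, 0.0006]
  rot:
    - [0, 0, -2]
    - [0, 0, -4]
    - [0, 0, -5.33]
    - [0.05, 0.03, -5.33]
    - [0.05, 0.03, -5.33]
    - [0.05, 0.03, -5.33]

```text
clock: 2.55
eef_pos: [493.5, -153.5, 259.5]
tcp_rot: [-3.14, -0.0, 1.606]
contact_force: [0.4, -0.3, -0.3]
opening: 1.002
grasp_force: 0.0
```

```bash
python3 -c "
from h import *
st();go(494.6,-150.7,184,92.4)
for c in('side','top'): cv2.imwrite('pics/%s1.png'%c,r.grab_frame(c))
im=cv2.imread('pics/side1.png')[130:350,170:330];cv2.imwrite('pics/s1c.png',cv2.resize(im,None,fx=2.7,fy=2.7,interpolation=2))
print(proj('side',[[494.6,-150.7,177],[494.6,-150.7,189]]))
"
```

```text
2.55 [ 493.48 -153.5   259.54] [-1.7993e+02 -2.0000e-02  9.2040e+01] [ 0.43 -0.28 -0.3 ] [-0.02 -0.01  0.  ] 0.0 85.56
dpos m [0.0027, 0.0013, 0.0755] rot deg [-0.07, -0.02, -0.36]
[[239.04608551 243.85059393]
 [238.45691609 239.48450947]]
```

View pics/s1c.png

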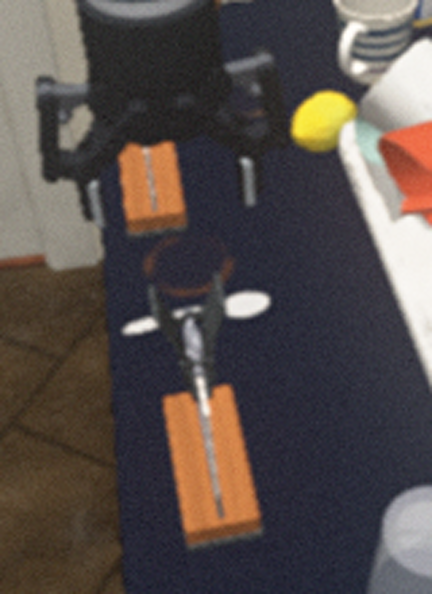

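The gripper hangs open above the clip with its fingers straddling it in x (crop 97 and 248, handles 152 and 222), and nothing has been disturbed. Next: descend.

Call:
carry_out:
  delta_pos:
    - [0.0027, 0.0013, 0.015]
    - [0.0027, 0.0013, 0.035]
    - [0.0027, 0.0013, 0.055]
    - [0.0027, 0.0013, 0.068]
    - [0.0027, 0.0013, 0.0755]
    - [0.0027, 0.0013, 0.0755]
    - [0.0027, 0.0013, 0.0755]
    - [0.0027, 0.0013, 0.0755]
  rot:
    - [0, 0, -0.36]
    - [0, 0, -0.36]
    - [0, 0, -0.36]
    - [0, 0, -0.36]
    - [0, 0, -0.36]
    - [0, 0, -0.36]
    - [0, 0, -0.36]
    - [0, 0, -0.36]

```text
clock: 3.65
eef_pos: [495.7, -150.0, 184.7]
tcp_rot: [3.141, -0.0, 1.614]
contact_force: [-0.4, -0.3, 0.2]
opening: 1.0
grasp_force: 0.0
```

```bash
python3 -c "
from h import *
st();go(494.6,-150.7,184,92.4)
"
```

```text
3.65 [ 495.69 -150.01  184.7 ] [ 1.7998e+02 -1.0000e-02  9.2460e+01] [-0.4  -0.32  0.2 ] [ 0.02 -0.02 -0.02] 0.0 85.4
dpos m [-0.0006, -0.0011, 0.0007] rot deg [0.02, -0.01, 0.06]
```

Call:
carry_out:
  delta_pos:
    - [-0.0006, -0.0007, 0.0005]
    - [-0.0006, -0.0007, 0.0005]
    - [-0.0006, -0.0007, 0.0005]
    - [-0.0006, -0.0007, 0.0005]
  rot:
    - [0, 0, 0]
    - [0, 0, 0]
    - [0, 0, 0]
    - [0, 0, 0]
  claw: 0.056

```text
clock: 4.15
eef_pos: [494.6, -150.6, 183.6]
tcp_rot: [-3.141, -0.001, 1.614]
contact_force: [-0.3, 0.1, 0.5]
opening: 0.652
grasp_force: 0.0
```

```bash
python3 -c "
from h import *
st()
for c in('side','top'): cv2.imwrite('pics/%s2.png'%c,r.grab_frame(c))
im=cv2.imread('pics/side2.png')[190:300,190:300];cv2.imwrite('pics/s2c.png',cv2.resize(im,None,fx=5,fy=5,interpolation=2))
"
```

```text
4.15 [ 494.58 -150.56  183.58] [-1.7995e+02 -3.0000e-02  9.2450e+01] [-0.34  0.13  0.54] [ 0.   -0.02 -0.01] 0.0 55.71
```

View pics/s2c.png

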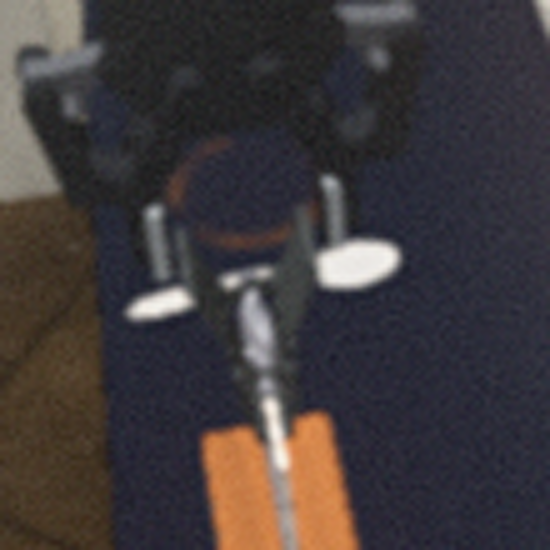

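The fingers sit just outside both handle ends (crop left pad about 168, handle 178; right handle 312, pad 322), so it is close to centred. I'll close in steps and watch the force.

Call:
carry_out:
  delta_pos:
    - [0, 0, 0]
    - [0, 0, 0]
  rot:
    - [0, 0, 0]
    - [0, 0, 0]
  claw: 0.052

```text
clock: 4.5
eef_pos: [494.6, -150.6, 183.6]
tcp_rot: [-3.141, -0.001, 1.614]
contact_force: [0.9, -1.1, 0.4]
opening: 0.602
grasp_force: 0.0
```

Call:
carry_out:
  delta_pos:
    - [0, 0, 0]
    - [0, 0, 0]
  rot:
    - [0, 0, 0]
    - [0, 0, 0]
  claw: 0.0505

```text
clock: 4.75
eef_pos: [494.6, -150.6, 183.6]
tcp_rot: [-3.141, -0.001, 1.614]
contact_force: [-0.4, 0.4, -0.3]
opening: 0.592
grasp_force: 0.0
```

Call:
carry_out:
  delta_pos:
    - [0, 0, 0]
    - [0, 0, 0]
  rot:
    - [0, 0, 0]
    - [0, 0, 0]
  claw: 0.0495

```text
clock: 5.0
eef_pos: [494.6, -150.5, 183.5]
tcp_rot: [-3.141, -0.001, 1.614]
contact_force: [0.8, 0.1, -0.2]
opening: 0.583
grasp_force: 3.2
```

Call:
carry_out:
  delta_pos:
    - [0, 0, 0]
    - [0, 0, 0]
  rot:
    - [0, 0, 0]
    - [0, 0, 0]
  claw: 0.048

```text
clock: 5.25
eef_pos: [494.6, -150.5, 183.5]
tcp_rot: [-3.141, -0.001, 1.614]
contact_force: [0.1, 0.0, -0.7]
opening: 0.564
grasp_force: 3.5
```

Call:
carry_out:
  delta_pos:
    - [0, 0, 0]
    - [0, 0, 0]
    - [0, 0, 0]
  rot:
    - [0, 0, 0]
    - [0, 0, 0]
    - [0, 0, 0]
  claw: 0.044

```text
clock: 5.62
eef_pos: [494.6, -150.5, 183.6]
tcp_rot: [-3.141, -0.001, 1.614]
contact_force: [0.1, 1.2, 0.5]
opening: 0.518
grasp_force: 3.9
```

Call:
carry_out:
  delta_pos:
    - [0, 0, 0]
    - [0, 0, 0]
    - [0, 0, 0]
    - [0, 0, 0]
  rot:
    - [0, 0, 0]
    - [0, 0, 0]
    - [0, 0, 0]
    - [0, 0, 0]
  claw: 0.03
  grip_force: 25

```text
clock: 6.12
eef_pos: [494.6, -150.5, 183.6]
tcp_rot: [-3.141, -0.001, 1.614]
contact_force: [-0.9, -0.1, -0.3]
opening: 0.353
grasp_force: 5.1
```

Call:
carry_out:
  delta_pos:
    - [0, 0, 0]
    - [0, 0, 0]
    - [0, 0, 0]
    - [0, 0, 0]
    - [0, 0, 0]
    - [0, 0, 0]
  rot:
    - [0, 0, 0]
    - [0, 0, 0]
    - [0, 0, 0]
    - [0, 0, 0]
    - [0, 0, 0]
    - [0, 0, 0]
  claw: 0.008

```text
clock: 6.88
eef_pos: [494.6, -150.5, 183.6]
tcp_rot: [-3.141, -0.001, 1.614]
contact_force: [-0.1, 0.3, 0.6]
opening: 0.094
grasp_force: 0.0
```

```bash
python3 -c "
from h import *
st()
for c in('side','top'): cv2.imwrite('pics/%s3.png'%c,r.grab_frame(c))
im=cv2.imread('pics/side3.png')[190:350,190:300];cv2.imwrite('pics/s3c.png',cv2.resize(im,None,fx=3.7,fy=3.7,interpolation=2))
"
```

```text
6.875 [ 494.58 -150.54  183.55] [-1.7995e+02 -3.0000e-02  9.2460e+01] [-0.05  0.27  0.58] [-0.05 -0.01  0.01] 0.0 8.03
```

View pics/s3c.png

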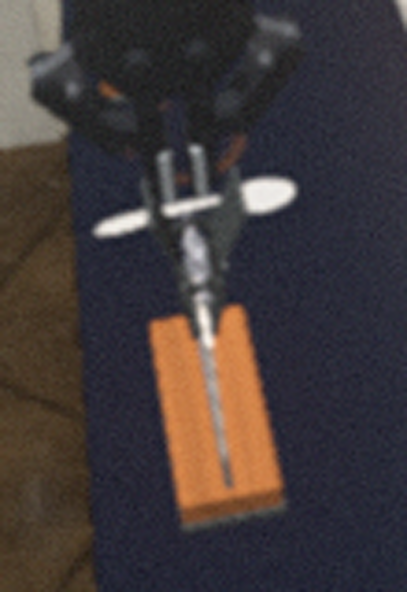

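The clip slipped out: the fingers are shut (8 mm) and the clip is still on the tall card with its handles splayed. I'll measure how it now sits.

```bash
python3 -c "
from h import *
a=[]
for n,k in(('0',3),('2',3),('3',3)):
    im=cv2.imread('pics/side%s.png'%n)[205:300,215:275];a.append(cv2.resize(im,None,fx=4.3,fy=4.3,interpolation=2))
cv2.imwrite('pics/cmp.png',np.hstack(a)[:, :800])
b=[cv2.resize(cv2.imread('pics/top%s.png'%n)[235:285,310:380],None,fx=5.6,fy=5.6,interpolation=2) for n in '03']
print(np.hstack(b).shape)
p=np.hstack(b); q=np.hstack(a); W=max(p.shape[1],q.shape[1]); o=np.zeros((p.shape[0]+q.shape[0],W,3),np.uint8); o[:p.shape[0],:p.shape[1]]=p; o[p.shape[0]:,:q.shape[1]]=q
f=min(1,600/o.shape[0],800/W); cv2.imwrite('pics/cmp.png',cv2.resize(o,None,fx=f,fy=f,interpolation=3))
st()
"
```

```text
(280, 784, 3)
6.975 [ 494.6  -150.55  183.58] [-1.7995e+02 -3.0000e-02  9.2460e+01] [-1.31  0.72  0.66] [-0.   -0.   -0.02] 0.0 7.98
```

View pics/cmp.png

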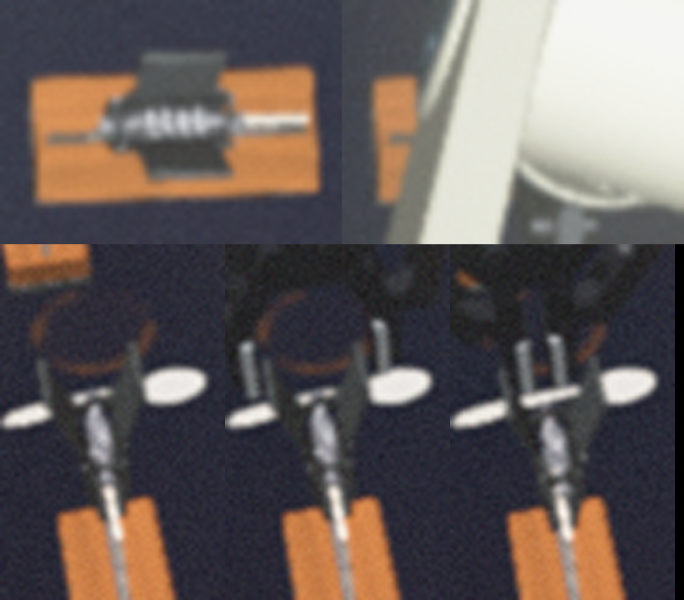

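```bash
python3 -c "
from h import *
f=lambda p:((proj('side',p)-[215,205])*3.74+[450,244]).round(0).tolist()
for y in(-151,-130,-170):
  print(y,'tips158',f([[494.6-8,y,158.6],[494.6+8,y,158.6]]),'handle ends',f([[494.6-25,y,189],[494.6+25,y,189]]),'hinge',f([[494.6,y,143]]))
for c in('side',):
  for d in r.cut_out('clip',c)[:2]:
    p=np.argwhere(d['mask'])[:,::-1]; print(c,d['p'],p.min(0),p.max(0),((p.min(0)-[215,205])*3.74+[450,244]),((p.max(0)-[215,205])*3.74+[450,244]))
"
```

```text
-151 tips158 [[528.0, 416.0], [559.0, 412.0]] handle ends [[487.0, 381.0], [588.0, 366.0]] hinge [[546.0, 434.0]]
-130 tips158 [[524.0, 386.0], [555.0, 382.0]] handle ends [[484.0, 350.0], [583.0, 336.0]] hinge [[542.0, 404.0]]
-170 tips158 [[531.0, 445.0], [563.0, 440.0]] handle ends [[490.0, 409.0], [593.0, 394.0]] hinge [[550.0, 462.0]]
side 0.75 [229 236] [256 281] [502.36 359.94] [603.34 528.24]
```

```bash
python3 -c "
from h import *
for z in(234.5,247.5,260):print(z,proj('side',[[493.5-46,-153.5,z],[493.5+46,-153.5,z]]).round(1).tolist())
"
```

```text
234.5 [[209.5, 226.8], [261.4, 219.7]]
247.5 [[208.4, 221.5], [261.0, 214.4]]
260 [[207.4, 216.3], [260.6, 209.2]]
```

Call:
carry_out:
  delta_pos:
    - [0, 0, -0.015]
    - [0, 0, -0.04]
    - [0, 0, -0.075]
    - [-0.05, 0, -0.08]
    - [-0.11, -0.02, -0.08]
    - [-0.17, -0.05, -0.08]
    - [-0.2, -0.05, -0.08]
    - [-0.2, -0.05, -0.08]
  rot:
    - [0, 0, 0]
    - [0, 0, 0]
    - [0, 0, 0]
    - [0, 0, 0]
    - [0, 0, 0]
    - [0, 0, 0]
    - [0, 0, 0]
    - [0, 0, 0]

```text
clock: 8.02
eef_pos: [453.0, -354.9, 264.5]
tcp_rot: [3.142, 0.001, 1.611]
contact_force: [-0.1, -0.3, -1.2]
opening: 0.093
grasp_force: 0.0
```

```bash
python3 -c "
from h import *
st()
for c in('side','top'): cv2.imwrite('pics/%s4.png'%c,r.grab_frame(c))
for c in('top','side'):
  for t in('clip','tall_card'):
    for d in r.cut_out(t,c)[:1]:
      p=np.argwhere(d['mask'])[:,::-1]; print(c,t,d['p'],p.min(0),p.max(0))
a=cv2.resize(cv2.imread('pics/top4.png')[235:285,310:400],None,fx=5,fy=5,interpolation=2)
b=cv2.resize(cv2.imread('pics/side4.png')[160:345,150:320],None,fx=2.2,fy=2.2,interpolation=2)
a2=cv2.resize(cv2.imread('pics/top0.png')[235:285,310:380],None,fx=5,fy=5,interpolation=2)
o=np.zeros((600,800,3),np.uint8)
o[:250,:350]=a2[:,:350]; o[:250,350:800]=a[:,:450]; o[250:250+350,:374]=b[:350]
b=cv2.resize(cv2.imread('pics/side4.png')[225:325,215:275],None,fx=3.5,fy=3.5,interpolation=2); o[250:600,380:590]=b
b=cv2.resize(cv2.imread('pics/side0.png')[225:325,215:275],None,fx=3.5,fy=3.5,interpolation=2); o[250:600,590:800]=b
cv2.imwrite('pics/m4.png',o)
"
```

```text
8.025 [ 452.95 -354.9   264.5 ] [1.800e+02 3.000e-02 9.228e+01] [-0.05 -0.29 -1.22] [-0.01 -0.03 -0.03] 0.0 7.95
top clip 0.69 [331 244] [359 269]
top tall_card 0.82 [317 249] [374 275]
side clip 0.52 [240 236] [256 256]
side tall_card 0.89 [234 281] [266 333]
```

View pics/m4.png

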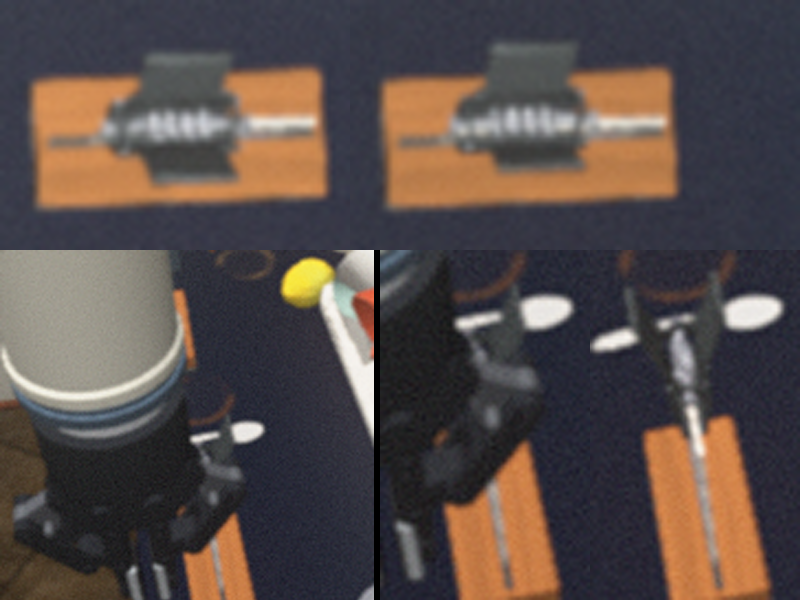

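```bash
python3 -c "
from h import *
im=cv2.cvtColor(cv2.imread('pics/side4.png'),6).astype(int)
for z in(264.5,252,239.5):print(z,proj('side',[[453-4,-355,z],[453+4,-355,z],[453-14,-355,z]]).round(1).tolist())
print('cols',list(range(200,236,2)))
for v in range(292,372,3): print(v,im[v,200:236:2].tolist())
"
```

```text
264.5 [[214.8, 315.1], [220.7, 314.2], [207.4, 316.3]]
252 [[216.0, 320.1], [221.8, 319.2], [208.7, 321.3]]
239.5 [[217.2, 325.0], [222.9, 324.1], [210.0, 326.2]]
cols [200, 202, 204, 206, 208, 210, 212, 214, 216, 218, 220, 222, 224, 226, 228, 230, 232, 234]
292 [23, 32, 28, 26, 32, 47, 40, 38, 39, 39, 35, 25, 35, 36, 43, 39, 34, 41]
295 [32, 24, 37, 32, 25, 46, 26, 38, 34, 45, 33, 29, 30, 27, 33, 26, 27, 30]
298 [25, 28, 31, 31, 25, 45, 32, 36, 39, 40, 22, 34, 29, 32, 35, 29, 38, 112]
301 [26, 31, 28, 26, 27, 36, 36, 41, 36, 40, 43, 30, 37, 26, 29, 36, 34, 110]
304 [34, 36, 38, 35, 38, 137, 76, 28, 39, 42, 132, 144, 79, 34, 37, 33, 38, 91]
307 [59, 42, 26, 38, 114, 140, 67, 27, 36, 40, 60, 120, 103, 47, 33, 37, 41, 64]
310 [66, 67, 32, 28, 82, 118, 87, 29, 34, 38, 44, 111, 116, 58, 30, 31, 30, 48]
313 [65, 66, 48, 35, 64, 115, 109, 40, 33, 37, 39, 97, 123, 79, 28, 23, 35, 33]
316 [61, 65, 50, 30, 37, 101, 122, 57, 26, 35, 36, 66, 119, 97, 43, 32, 38, 41]
319 [69, 58, 46, 53, 50, 68, 118, 91, 36, 37, 37, 44, 62, 55, 36, 35, 40, 36]
322 [63, 54, 52, 47, 41, 46, 45, 44, 40, 36, 36, 35,
[... 556 characters left out ...]
39, 36]
346 [54, 60, 54, 50, 40, 53, 59, 53, 31, 37, 38, 35, 36, 37, 33, 36, 39, 38]
349 [59, 55, 50, 39, 48, 60, 59, 61, 40, 36, 36, 32, 35, 34, 37, 38, 44, 36]
352 [67, 58, 43, 51, 48, 60, 61, 52, 40, 35, 33, 36, 37, 41, 27, 37, 31, 41]
355 [62, 41, 52, 54, 62, 55, 49, 46, 38, 29, 37, 36, 35, 42, 38, 36, 34, 34]
358 [53, 52, 62, 63, 63, 53, 50, 53, 39, 34, 37, 31, 42, 41, 34, 41, 36, 33]
361 [47, 64, 61, 57, 54, 59, 59, 59, 36, 34, 37, 37, 39, 33, 36, 36, 41, 37]
364 [54, 58, 63, 54, 52, 54, 51, 53, 49, 36, 39, 37, 39, 38, 37, 41, 32, 35]
367 [60, 55, 58, 50, 57, 49, 48, 50, 46, 35, 37, 37, 38, 35, 36, 34, 40, 32]
370 [61, 54, 59, 59, 57, 52, 51, 46, 42, 25, 38, 35, 32, 38, 38, 37, 37, 37]
```

The top view shows that the clip kept its place along the card but tilted about 4 mm toward +x at the handles. In the side view it also sits about 8 mm lower. The side pictures suggest the fingertips are about 20–25 mm higher than assumed: in side4 the strips end at row 320, where I'd expect about 330. So the pads probably caught only the handle ends. I'll check this by touching the worktop at a clear spot.

Call:
carry_out:
  delta_pos:
    - [0, 0.015, 0.04]
    - [0, 0.03, 0.095]
    - [0, 0.03, 0.15]
    - [0, 0.03, 0.195]
    - [0, 0.03, 0.22]
    - [0, 0.03, 0.232]
    - [0, 0.03, 0.232]
    - [0, 0.03, 0.232]
  rot:
    - [0, 0, 0]
    - [0, 0, 0]
    - [0, 0, 0]
    - [0, 0, 0]
    - [0, 0, 0]
    - [0, 0, 0]
    - [0, 0, 0]
    - [0, 0, 0]

```text
clock: 9.32
eef_pos: [483.9, -351.5, 32.8]
tcp_rot: [3.141, 0.001, 1.614]
contact_force: [0.3, 0.3, -0.1]
opening: 0.093
grasp_force: 0.0
```

Call:
carry_out:
  delta_pos:
    - [0, 0, 0.004]
    - [0, 0, 0.008]
    - [0, 0, 0.009]
    - [0, 0, 0.009]
  rot:
    - [0, 0, 0]
    - [0, 0, 0]
    - [0, 0, 0]
    - [0, 0, 0]

```text
clock: 9.82
eef_pos: [483.0, -351.1, 22.4]
tcp_rot: [-3.141, -0.001, 1.614]
contact_force: [-0.5, -0.1, 0.4]
opening: 0.096
grasp_force: 0.0
```

Call:
carry_out:
  delta_pos:
    - [0, 0, 0.004]
    - [0, 0, 0.0065]
    - [0, 0, 0.0065]
  rot:
    - [0, 0, 0]
    - [0, 0, 0]
    - [0, 0, 0]

```text
clock: 10.2
eef_pos: [482.9, -351.0, 15.7]
tcp_rot: [-3.14, -0.001, 1.614]
contact_force: [-0.8, 0.7, 0.3]
opening: 0.091
grasp_force: 0.0
```

```bash
python3 -c "
from h import *
st()
im=cv2.cvtColor(r.grab_frame('side'),6).astype(int); cv2.imwrite('pics/side5.png',im)
for z in(16,8,0):print(z,proj('side',[[483,-362,z]]).round(1).tolist())
for v in range(376,420,3): print(v,im[v,214:266:2].tolist())
"
```

```text
10.2 [ 482.86 -351.02   15.66] [-1.7993e+02 -5.0000e-02  9.2450e+01] [-0.8   0.74  0.33] [ 0.02 -0.02 -0.02] 0.0 7.78
16 [[252.8, 392.8]]
8 [[253.1, 394.7]]
0 [[253.4, 396.6]]
376 [48, 42, 32, 42, 96, 57, 30, 33, 39, 63, 57, 52, 53, 34, 27, 41, 39, 48, 45, 44, 43, 35, 38, 32, 34, 35]
379 [34, 36, 35, 33, 29, 27, 40, 38, 35, 45, 54, 48, 45, 38, 34, 26, 37, 43, 41, 36, 47, 28, 31, 30, 37, 37]
382 [52, 44, 37, 34, 39, 30, 29, 35, 31, 33, 33, 32, 37, 36, 32, 38, 27, 54, 41, 34, 70, 98, 63, 34, 37, 41]
385 [54, 58, 46, 39, 38, 41, 42, 37, 37, 31, 36, 32, 36, 33, 36, 31, 69, 114, 52, 29, 33, 99, 111, 46, 33, 32]
388 [58, 58, 45, 32, 43, 41, 36, 39, 37, 35, 40, 37, 43, 34, 30, 33, 66, 117, 66, 36, 37, 74, 114, 48, 33, 41]
391 [67, 59, 43, 37, 36, 39, 35, 44, 38, 39, 45, 39, 41, 30, 37, 37, 45, 106, 79, 38, 31, 47, 72, 43, 39, 36]
394 [52, 63, 42, 32, 34, 40, 38, 38, 39, 39, 32, 40, 33, 42, 38, 40, 37, 46, 36, 36, 35, 36, 35, 39, 35, 38]
397 [63, 64, 55, 43, 42, 42, 37, 36, 38, 38, 28, 37, 35, 35, 42, 36, 36, 41, 35, 39, 35, 41, 43, 34, 33, 42]
400 [70, 63, 59, 36, 31, 40, 38, 38, 37, 31, 35, 31, 36, 36, 33, 39, 37, 38, 35, 41, 36, 37, 36, 38, 37, 32]
403 [56, 60, 59, 38, 37, 41, 34, 41, 33, 37, 42, 42, 38, 37, 37, 40, 37, 35, 38, 40, 36, 40, 38, 35, 36, 37]
406 [62, 66, 54, 37, 31, 34, 33, 31, 34, 42, 39, 39, 43, 37, 29, 39, 36, 34, 40, 36, 35, 35, 35, 38, 39, 37]
409 [70, 67, 63, 35, 40, 34, 34, 34, 37, 32, 36, 33, 36, 40, 38, 31, 37, 35, 35, 36, 32, 31, 31, 36, 37, 32]
412 [64, 68, 67, 48, 38, 40, 33, 37, 39, 39, 34, 34, 37, 38, 34, 23, 35, 42, 33, 32, 33, 30, 38, 39, 36, 37]
415 [61, 63, 64, 41, 34, 36, 30, 35, 35, 40, 38, 35, 35, 33, 37, 37, 32, 43, 31, 37, 40, 37, 40, 36, 32, 38]
418 [60, 63, 64, 46, 32, 31, 31, 38, 40, 37, 43, 34, 36, 32, 31, 29, 35, 39, 35, 39, 37, 34, 31, 34, 29, 90][ WARN:0@0.475] global loadsave.cpp:1063 imwrite_ Unsupported depth image for selected encoder is fallbacked to CV_8U.
```

Call:
carry_out:
  delta_pos:
    - [0, 0, 0.004]
    - [0, 0, 0.008]
    - [0, 0, 0.008]
  rot:
    - [0, 0, 0]
    - [0, 0, 0]
    - [0, 0, 0]

```text
clock: 10.62
eef_pos: [482.7, -350.9, 7.5]
tcp_rot: [-3.14, -0.001, 1.614]
contact_force: [-0.4, 0.8, 0.2]
opening: 0.092
grasp_force: 0.0
```

Call:
carry_out:
  delta_pos:
    - [0, 0, 0.002]
    - [0, 0, 0.003]
    - [0, 0, 0.003]
  rot:
    - [0, 0, 0]
    - [0, 0, 0]
    - [0, 0, 0]

```text
clock: 11.0
eef_pos: [483.0, -351.1, 5.0]
tcp_rot: [-3.141, -0.001, 1.614]
contact_force: [-0.6, -0.5, 0.1]
opening: 0.09
grasp_force: 0.0
```

Call:
carry_out:
  delta_pos:
    - [0, 0, 0.002]
    - [0, 0, 0.003]
    - [0, 0, 0.003]
  rot:
    - [0, 0, 0]
    - [0, 0, 0]
    - [0, 0, 0]

```text
clock: 11.38
eef_pos: [483.0, -351.1, 1.9]
tcp_rot: [-3.141, -0.001, 1.614]
contact_force: [0.3, -0.6, -1.2]
opening: 0.092
grasp_force: 0.0
```

Call:
carry_out:
  delta_pos:
    - [0, 0, 0.002]
    - [0, 0, 0.003]
    - [0, 0, 0.003]
  rot:
    - [0, 0, 0]
    - [0, 0, 0]
    - [0, 0, 0]

```text
clock: 11.75
eef_pos: [483.0, -351.1, -1.2]
tcp_rot: [-3.141, -0.001, 1.614]
contact_force: [-0.1, -0.2, 0.3]
opening: 0.091
grasp_force: 0.0
```

Call:
carry_out:
  delta_pos:
    - [0, 0, 0.002]
    - [0, 0, 0.003]
    - [0, 0, 0.003]
  rot:
    - [0, 0, 0]
    - [0, 0, 0]
    - [0, 0, 0]

```text
clock: 12.12
eef_pos: [483.2, -351.3, -1.8]
tcp_rot: [-3.141, -0.0, 1.614]
contact_force: [-6.8, 5.1, 25.6]
opening: 0.091
grasp_force: 12.9
```

Call:
carry_out:
  delta_pos:
    - [0, 0, 0.002]
    - [0, 0, 0.003]
    - [0, 0, 0.003]
  rot:
    - [0, 0, 0]
    - [0, 0, 0]
    - [0, 0, 0]

```text
clock: 12.5
eef_pos: [483.3, -351.3, -2.1]
tcp_rot: [-3.141, -0.0, 1.614]
contact_force: [-14.5, 11.0, 60.1]
opening: 0.096
grasp_force: 29.9
```

The tips touch the worktop at a reported TCP height of -1.5 mm, so the real tips are about 26 mm behind where the frame puts them. I'll lift, open and go back above the clip.

Call:
carry_out:
  delta_pos:
    - [0, 0, -0.02]
    - [0, 0, -0.065]
    - [0, 0, -0.12]
    - [0.01, 0, -0.175]
    - [0.06, 0.004, -0.22]
    - [0.115, 0.008, -0.225]
    - [0.17, 0.012, -0.225]
    - [0.19, 0.012, -0.225]
  rot:
    - [0, 0, 0]
    - [0, 0, 0]
    - [0, 0, 0]
    - [0, 0, 0]
    - [0, 0, 0]
    - [0, 0, 0]
    - [0, 0, 0]
    - [0, 0, 0]
  claw: 0.07

```text
clock: 13.5
eef_pos: [486.9, -158.5, 218.4]
tcp_rot: [-3.141, -0.001, 1.616]
contact_force: [-0.5, -0.1, 0.2]
opening: 0.817
grasp_force: 0.0
```

Call:
carry_out:
  delta_pos:
    - [0.01, 0, 0]
    - [0.01, 0, 0]
    - [0.01, 0, 0]
  rot:
    - [0, 0, 0]
    - [0, 0, 0]
    - [0, 0, 0]

```text
clock: 13.88
eef_pos: [486.8, -152.0, 218.0]
tcp_rot: [-3.141, -0.0, 1.613]
contact_force: [0.3, 0.2, -0.5]
opening: 0.821
grasp_force: 0.0
```

```bash
python3 -c "
from h import *
st()
im=r.grab_frame('side'); cv2.imwrite('pics/side6.png',im)
def match(A,B,box,rad=10):
    l,t,R_,b=box; T=cv2.cvtColor(A,6)[t:b,l:R_]; S=cv2.cvtColor(B,6)[t-rad:b+rad,l-rad:R_+rad]
    m=cv2.matchTemplate(S,T,5); _,v,_,(x,y)=cv2.minMaxLoc(m)
    def sub(a,b,c): return (a-c)/(2*(a-2*b+c))
    dx=sub(*m[y,x-1:x+2]) if 0<x<2*rad else 0; dy=sub(*m[y-1:y+2,x]) if 0<y<2*rad else 0
    return round(x+dx-rad,2),round(y+dy-rad,2),round(v,2)
s0=cv2.imread('pics/side0.png');t0=cv2.imread('pics/top0.png');t4=cv2.imread('pics/top4.png')
print('side spring',match(s0,im,(234,248,248,272)),'side all',match(s0,im,(224,234,256,284)),'block',match(s0,im,(226,300,274,336)),'block4',match(t0,t4,(315,262,325,280)))
print('lhandle',match(s0,im,(223,234,236,252)),'rhandle',match(s0,im,(242,232,256,252)))
print('top up handle',match(t0,t4,(334,240,360,251)),'low',match(t0,t4,(334,266,362,276)),'spring',match(t0,t4,(330,253,360,264)))
p=np.array([[494.6,-151,143],[494.6,-151,134],[498.6,-151,143],[494.6,-151,189],[494.6,-151,180],[498.6,-151,189]])
for c in('side','top'): print(c,proj(c,p).round(2).tolist())
for d in r.cut_out('clip','side')[:2]:
    q=np.argwhere(d['mask'])[:,::-1]; print(d['p'],q.min(0),q.max(0))
"
```

```text
13.875 [ 486.77 -151.99  217.96] [-1.7995e+02 -2.0000e-02  9.2400e+01] [ 0.3   0.22 -0.53] [0.   0.03 0.06] 0.0 70.14
side spring (np.float32(1.14), np.float32(2.98), 0.95) side all (np.float32(0.63), np.float32(0.21), 0.85) block (np.float32(0.01), np.float32(0.01), 1.0) block4 (np.float32(-0.03), np.float32(0.06), 1.0)
lhandle (np.float32(0.95), np.float32(-0.23), 0.88) rhandle (np.float32(2.78), np.float32(-0.27), 0.88)
top up handle (np.float32(-0.93), np.float32(-1.36), 0.78) low (np.float32(-0.24), np.float32(-0.81), 0.9) spring (np.float32(-0.78), np.float32(-0.53), 0.86)
side [[240.66, 255.84], [241.07, 258.86], [242.73, 255.54], [238.47, 239.6], [238.92, 242.88], [240.63, 239.3]]
top [[344.98, 259.48], [344.44, 259.71], [344.95, 257.49], [347.86, 258.21], [347.28, 258.47], [347.83, 256.14]]
0.83 [228 236] [256 281]
```

The blocks haven't moved. The clip's hinge is 9.5 mm lower and 1.5 mm toward +x, with the handles about +3.5 mm. Now to regrasp deeper.

Call:
carry_out:
  delta_pos:
    - [0, 0.0112, 0]
    - [0, 0.0112, 0.02]
    - [0, 0.0112, 0.045]
    - [0, 0.0112, 0.063]
    - [0, 0.0112, 0.073]
    - [0, 0.0112, 0.073]
    - [0, 0.0112, 0.073]
  rot:
    - [0, 0, 0]
    - [0, 0, 0]
    - [0, 0, 0]
    - [0, 0, 0]
    - [0, 0, 0]
    - [0, 0, 0]
    - [0, 0, 0]

```text
clock: 14.85
eef_pos: [498.4, -150.6, 145.7]
tcp_rot: [3.141, -0.0, 1.614]
contact_force: [-0.7, -1.4, -0.6]
opening: 0.821
grasp_force: 0.0
```

Call:
carry_out:
  delta_pos:
    - [0, 0, 0]
    - [0, 0, 0]
    - [0, 0, 0]
  rot:
    - [0, 0, 0]
    - [0, 0, 0]
    - [0, 0, 0]
  claw: 0.053

```text
clock: 15.22
eef_pos: [497.9, -150.4, 145.3]
tcp_rot: [-3.141, -0.0, 1.614]
contact_force: [0.4, 0.2, -0.0]
opening: 0.618
grasp_force: 0.0
```

Call:
carry_out:
  delta_pos:
    - [0, 0, 0]
    - [0, 0, 0]
  rot:
    - [0, 0, 0]
    - [0, 0, 0]
  claw: 0.051

```text
clock: 15.48
eef_pos: [498.0, -150.4, 145.2]
tcp_rot: [-3.141, -0.0, 1.614]
contact_force: [1.1, -0.3, 0.8]
opening: 0.592
grasp_force: 0.3
```

Call:
carry_out:
  delta_pos:
    - [0, 0, 0]
    - [0, 0, 0]
  rot:
    - [0, 0, 0]
    - [0, 0, 0]
  claw: 0.0495

```text
clock: 15.72
eef_pos: [498.0, -150.4, 145.3]
tcp_rot: [-3.141, -0.0, 1.614]
contact_force: [0.4, -0.3, 3.0]
opening: 0.58
grasp_force: 4.2
```

Call:
carry_out:
  delta_pos:
    - [0, 0, -0.001]
    - [0, 0, -0.002]
    - [0, 0, -0.003]
    - [0, 0, -0.003]
  rot:
    - [0, 0, 0]
    - [0, 0, 0]
    - [0, 0, 0]
    - [0, 0, 0]
  claw: 0.036

```text
clock: 16.23
eef_pos: [497.2, -150.3, 147.7]
tcp_rot: [-3.14, -0.001, 1.614]
contact_force: [-0.0, 0.2, -0.8]
opening: 0.421
grasp_force: 4.7
```

Call:
carry_out:
  delta_pos:
    - [0, 0, -0.001]
    - [0, 0, -0.001]
    - [0, 0, -0.001]
    - [0, 0, -0.001]
  rot:
    - [0, 0, 0]
    - [0, 0, 0]
    - [0, 0, 0]
    - [0, 0, 0]
  claw: 0.022

```text
clock: 16.73
eef_pos: [498.3, -150.5, 149.6]
tcp_rot: [3.141, -0.0, 1.614]
contact_force: [1.1, 0.6, 6.7]
opening: 0.26
grasp_force: 8.4
```

Call:
carry_out:
  delta_pos:
    - [0, 0, 0]
    - [0, 0, 0]
    - [0, 0, 0]
    - [0, 0, 0]
  rot:
    - [0, 0, 0]
    - [0, 0, 0]
    - [0, 0, 0]
    - [0, 0, 0]
  claw: 0.008

```text
clock: 17.23
eef_pos: [497.7, -150.5, 150.0]
tcp_rot: [-3.141, -0.0, 1.614]
contact_force: [-3.7, 0.5, 13.5]
opening: 0.152
grasp_force: 28.3
```

Call:
carry_out:
  delta_pos:
    - [0, 0, -0.002]
    - [0, 0, -0.005]
    - [0, 0, -0.008]
    - [0, 0, -0.008]
  rot:
    - [0, 0, 0]
    - [0, 0, 0]
    - [0, 0, 0]
    - [0, 0, 0]

```text
clock: 17.73
eef_pos: [497.9, -150.4, 157.2]
tcp_rot: [-3.141, -0.001, 1.614]
contact_force: [0.5, 0.2, -0.1]
opening: 0.156
grasp_force: 26.7
```

```bash
cat >> h.py <<'E'
def match(A,B,box,rad=10):
    l,t,R_,b=box; T=cv2.cvtColor(A,6)[t:b,l:R_]; S=cv2.cvtColor(B,6)[t-rad:b+rad,l-rad:R_+rad]
    m=cv2.matchTemplate(S,T,5); _,v,_,(x,y)=cv2.minMaxLoc(m)
    def sub(a,b,c): return (a-c)/(2*(a-2*b+c))
    dx=sub(*m[y,x-1:x+2]) if 0<x<2*rad else 0; dy=sub(*m[y-1:y+2,x]) if 0<y<2*rad else 0
    return round(float(x+dx-rad),2),round(float(y+dy-rad),2),round(float(v),2)
E
python3 -c "
from h import *
st()
im=r.grab_frame('side'); cv2.imwrite('pics/side7.png',im); s0=cv2.imread('pics/side0.png')
print('block',match(s0,im,(226,300,274,336)),'spring',match(s0,im,(234,248,248,272)))
o=im[190:350,180:300];cv2.imwrite('pics/s7.png',cv2.resize(o,None,fx=3.7,fy=3.7,interpolation=2))
"
```

```text
17.725 [ 497.87 -150.43  157.21] [-1.7996e+02 -3.0000e-02  9.2460e+01] [ 0.45  0.24 -0.11] [ 0.01  0.   -0.01] 26.676473021507263 13.35
block (0.0, 0.01, 1.0) spring (1.38, -0.44, 0.75)
```

Call:
carry_out:
  delta_pos:
    - [0, 0, -0.008]
    - [0, 0, -0.02]
    - [0, 0, -0.035]
    - [0, 0, -0.037]
    - [0, 0, -0.037]
  rot:
    - [0, 0, 0]
    - [0, 0, 0]
    - [0, 0, 0]
    - [0, 0, 0]
    - [0, 0, 0]

```text
clock: 18.4
eef_pos: [497.9, -150.4, 194.4]
tcp_rot: [-3.141, -0.0, 1.614]
contact_force: [-0.0, -0.9, -0.3]
opening: 0.157
grasp_force: 26.7
```

```bash
python3 -c "
from h import *
st(); go(475.5,179.3,192,90.8)
im=r.grab_frame('side'); cv2.imwrite('pics/side8.png',im); s0=cv2.imread('pics/side0.png')
print('block',match(s0,im,(226,300,274,336)))
"
```

```text
18.4 [ 497.89 -150.44  194.42] [-1.7999e+02 -2.0000e-02  9.2460e+01] [-0.04 -0.86 -0.27] [ 0.02  0.02 -0.03] 26.67594149708748 13.42
dpos m [0.3304, -0.0082, 0.0025] rot deg [-0.01, -0.02, 1.66]
block (0.01, -0.01, 1.0)
```

Call:
carry_out:
  delta_pos:
    - [0.015, 0, 0.0025]
    - [0.055, -0.001, 0.0025]
    - [0.105, -0.002, 0.0025]
    - [0.155, -0.004, 0.0025]
    - [0.205, -0.005, 0.0025]
    - [0.255, -0.006, 0.0025]
    - [0.3, -0.0075, 0.0025]
    - [0.3204, -0.0082, 0.0025]
  rot:
    - [0, 0, 0]
    - [0, 0, 0.3]
    - [0, 0, 0.6]
    - [0, 0, 0.9]
    - [0, 0, 1.2]
    - [0, 0, 1.5]
    - [0, 0, 1.66]
    - [0, 0, 1.66]

```text
clock: 19.45
eef_pos: [474.7, 172.1, 191.2]
tcp_rot: [-3.14, -0.001, 1.587]
contact_force: [0.3, -0.3, -1.3]
opening: 0.157
grasp_force: 26.7
```

Call:
carry_out:
  delta_pos:
    - [0.007, 0, 0]
    - [0.01, 0, 0]
    - [0.01, 0, 0]
    - [0.01, 0, 0]
  rot:
    - [0, 0, 0]
    - [0, 0, 0]
    - [0, 0, 0]
    - [0, 0, 0]

```text
clock: 19.95
eef_pos: [475.8, 178.6, 191.7]
tcp_rot: [-3.141, -0.0, 1.584]
contact_force: [0.4, -0.2, -0.2]
opening: 0.158
grasp_force: 26.7
```

```bash
python3 -c "
from h import *
st(); go(475.5,179.3,192,90.8)
s0=cv2.imread('pics/side0.png')
im=r.grab_frame('side'); cv2.imwrite('pics/side9.png',im); t=r.grab_frame('top'); cv2.imwrite('pics/top9.png',t)
print('wide block',match(s0,im,(210,190,242,218)),'tall block',match(s0,im,(226,300,274,336)))
for d in r.cut_out('clip','side')[:2]:
    q=np.argwhere(d['mask'])[:,::-1]; print(d['p'],q.min(0),q.max(0))
print(proj('side',[[475.3,178.3,179],[475.3,178.3,147],[475.3,178.3,100],[475.3,120.8,100],[475.3+10,178.3,179]]).round(1).tolist())
o=np.hstack([cv2.resize(im[120:230,180:260],None,fx=5,fy=5,interpolation=2),cv2.resize(t[200:310,130:210],None,fx=5,fy=5,interpolation=2)]);print(o.shape);cv2.imwrite('pics/s9.png',o)
"
```

```text
19.95 [475.79 178.61 191.74] [-1.7994e+02 -2.0000e-02  9.0740e+01] [ 0.37 -0.15 -0.21] [-0.04  0.01 -0.01] 26.676626801490784 13.46
dpos m [0.0007, -0.0003, -0.0003] rot deg [-0.06, -0.02, -0.06]
wide block (-0.01, 0.01, 1.0) tall block (-0.0, -0.01, 1.0)
0.57 [212 139] [228 164]
[[217.5, 145.8], [219.1, 156.6], [221.4, 171.6], [223.0, 185.7], [221.6, 145.3]]
(550, 800, 3)
```

Call:
carry_out:
  delta_pos:
    - [0.0006, 0, 0.008]
    - [0.0006, 0, 0.02]
    - [0.0006, 0, 0.032]
    - [0.0006, 0, 0.042]
    - [0.0006, 0, 0.048]
    - [0.0006, 0, 0.05]
    - [0.0006, 0, 0.05]
  rot:
    - [0, 0, 0]
    - [0, 0, 0]
    - [0, 0, 0]
    - [0, 0, 0]
    - [0, 0, 0]
    - [0, 0, 0]
    - [0, 0, 0]

```text
clock: 20.98
eef_pos: [475.8, 180.0, 141.8]
tcp_rot: [-3.141, -0.001, 1.585]
contact_force: [0.6, 0.2, -0.3]
opening: 0.155
grasp_force: 26.7
```

Call:
carry_out:
  delta_pos:
    - [0, 0, 0.004]
    - [0, 0, 0.009]
    - [0, 0, 0.014]
    - [0, 0, 0.0145]
    - [0, 0, 0.0145]
  rot:
    - [0, 0, 0]
    - [0, 0, 0]
    - [0, 0, 0]
    - [0, 0, 0]
    - [0, 0, 0]

```text
clock: 21.6
eef_pos: [475.7, 180.0, 127.2]
tcp_rot: [-3.141, -0.0, 1.585]
contact_force: [0.9, -1.0, -0.8]
opening: 0.157
grasp_force: 26.7
```

```bash
python3 -c "
from h import *
st(); go(475.5,179.3,127,90.8)
s0=cv2.imread('pics/side0.png')
im=r.grab_frame('side'); cv2.imwrite('pics/side10.png',im)
print('wide block',match(s0,im,(210,190,242,218)),'card',match(s0,im,(218,182,230,200)))
M=np.eye(4);M[:3,:3]=R.from_euler('z',.8,degrees=True).as_matrix();M[:3,3]=475.3,178.3,114
def dr(o,org,s):
    def L(a,b,c):
        p,q=[((proj('side',(M@np.r_[k,1])[:3])[0]-org+.5)*s) for k in(a,b)]
        cv2.line(o,tuple(np.int32(p*16)),tuple(np.int32(q*16)),c,1,cv2.LINE_AA,4)
    for e in(-13.5,13.5):
        L((e,-25,-32),(e,25,-32),(0,255,255)); L((e,-25,-32),(e*.6,-25,0),(0,255,255))
    L((0,-57.5,-14),(0,57.5,-14),(0,255,0))
a=cv2.resize(im[135:220,190:245],None,fx=7,fy=7,interpolation=2); b=a.copy(); dr(b,np.array([190,135]),7)
o=np.hstack([a,b]);print(o.shape);cv2.imwrite('pics/s10.png',o)
"
```

```text
21.6 [475.68 179.96 127.22] [-1.7994e+02 -3.0000e-02  9.0800e+01] [ 0.87 -0.97 -0.77] [ 0.03 -0.05 -0.  ] 26.677336245775223 13.37
dpos m [-0.0007, -0.0002, 0.0002] rot deg [-0.06, -0.03, -0.0]
wide block (-0.0, -0.01, 1.0) card (0.01, -0.16, 0.88)
(595, 770, 3)
```

View pics/s10.png

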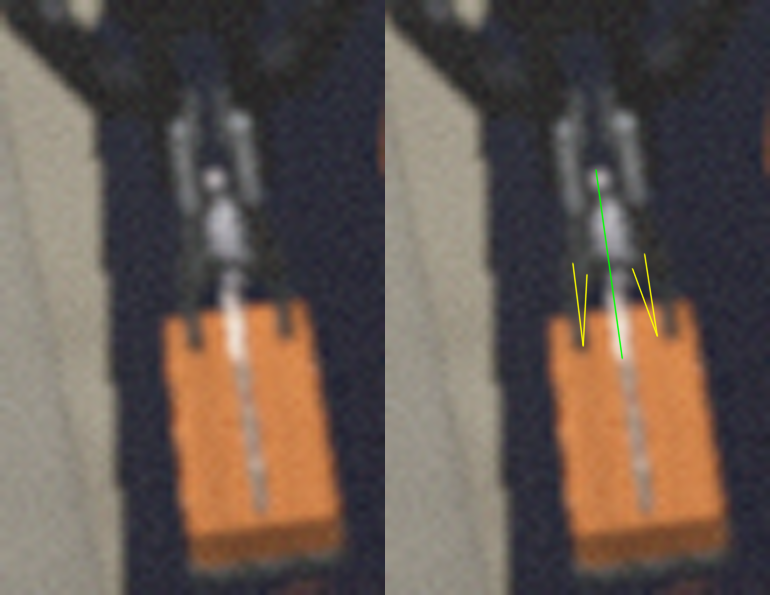

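The clip sits astride the card, jaws wide open at crop (195,348) and (285,337). The card is at about 235, so the clip is about 1.6 mm too far toward +x. I'll shift it back and check.

Call:
carry_out:
  delta_pos:
    - [0, -0.0008, 0]
    - [0, -0.0016, 0]
    - [0, -0.0016, 0]
    - [0, -0.0016, 0]
    - [0, -0.0016, 0]
    - [0, -0.0016, 0]
    - [0, -0.0016, 0]
    - [0, -0.0016, 0]
  rot:
    - [0, 0, 0]
    - [0, 0, 0]
    - [0, 0, 0]
    - [0, 0, 0]
    - [0, 0, 0]
    - [0, 0, 0]
    - [0, 0, 0]
    - [0, 0, 0]

```text
clock: 22.65
eef_pos: [474.1, 179.9, 127.3]
tcp_rot: [-3.141, -0.001, 1.585]
contact_force: [-0.0, -0.1, -0.5]
opening: 0.157
grasp_force: 26.7
```

```bash
python3 -c "
from h import *
st()
s0=cv2.imread('pics/side0.png');a=cv2.imread('pics/side10.png')
im=r.grab_frame('side')
print('block',match(s0,im,(210,190,242,218)),'tall',match(s0,im,(226,300,274,336)),'jaws',match(a,im,(213,178,222,187),4),match(a,im,(227,176,234,186),4),'clip',match(a,im,(213,158,232,175),4))
print(r.sign_off())
"
```

```text
22.65 [474.1  179.94 127.28] [-1.7995e+02 -3.0000e-02  9.0800e+01] [-0.03 -0.13 -0.51] [ 0.03  0.03 -0.04] 26.675628125667572 13.37
block (-0.01, 0.0, 1.0) tall (0.0, -0.0, 1.0) jaws (-0.25, 0.11, 0.96) (-0.95, -0.08, 0.97) clip (-0.63, -0.29, 0.94)
the job is handed in; nothing more can be done
None
```

The clip is held squeezed wide open astride the middle of the wide card, with no contact force showing and neither card block shifted. My first squeeze slipped off the handles because the fingertips were about 26 mm higher than stated. It pushed the clip about 9 mm down the tall card, so I touched the worktop beside the cards to find the tips and regripped; I handed it in at 22.65 s.

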